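# Load the braked pull-out jar tray and slide it under the shelf

### The arm

A 6-joint arm with a two-finger parallel gripper is mounted at the origin on the work surface. World frame = base frame: x ahead of the robot, y to its left, z up, the work surface at z = 0. Lengths are in m, angles in degrees, forces in N, time in s.
With the tool pointing down it reaches from about 0.3 to 0.75 m from the base axis. Payload 8.5 kg.
Tool frame: the origin (TCP) lies midway between the tips of the shut fingers; the grasp point (between the pads) lies 19 mm behind it; z points along the fingers, y is the line along which they close (so a half turn about z gives the same grasp; the last joint's range is limited). The gripper opens to 85 mm and grips with 20 to 120 N. Pads are 22 mm wide; open, the fingers measure 114 mm over their backs; the gripper's body (76 mm by 85 mm) begins 54 mm behind the grasp point. The pads swing forward as they close: fully open they stand 13 mm farther back than shut.
Start: joints at [52.351, 21.807, 74.336, -0, 83.858, -12.336], TCP at [0.235, 0.497, 0.231] pointing down, gripper open.
Joint ranges: [-178.18, 178.18], [-50.72, 133.34], [12.68, 142.11], [-81.47, 261.47], [9.98, 163.14], [-165.26, 165.26]. Speed limits (degrees/s): [136.94, 136.94, 180, 180, 180, 180].

### API

Orientations are given as a 3x3 rotation matrix whose columns are the frame's x, y, z axes.
In Python, from rig import observe, optics, order, spotter gives the robot as it stands.
- The arm moves only by the tool move_arm, never from a script. Its argument "series" is text: rows parted by semicolons, each of 5 numbers parted by spaces: the shift along the tool's x, y, z in cm, then the turn about the tool's z in degrees, then the opening, from -1 (shut) to 1 (fully open). A call has 1 to 8 rows; each row is the pose to reach, as a shift and turn from the pose commanded when the call began, along the tool's axes at that moment; what a row does not reach only later rows make up. A row lasts 1/8 s, in which the tool goes at most 62.5 mm and 10.7 degrees, less where a joint would pass 70% of its speed; a pose out of reach is approached as far as the arm can. A call with a gripper value outside its range is refused whole. The fingers move at their own pace and stop on an object; "force" is the grip in N (left out, the last holds). Time passes only in rows, so rows that repeat a pose let the fingers close. It gives the time, the measured TCP pose, the force, the opening and the grip force at its end, in the units of the state.
- observe(): the state, without advancing time (a new reading comes with each control period).
- optics.get_image(name): name is "scene" or "top"; returns a dict with "pixels" (400x640x3 uint8, blue, green, red), "camera_matrix" (3x3 intrinsics, pixels), "dist" ([k1, k2, p1, p2, k3] as OpenCV has them; the pictures are not rectified), "rvec" (rotation vector, rad) and "tvec" (3), from world to camera coordinates, as OpenCV has them. Camera axes: x right, y down, z forward; pixel columns grow to the right and rows downward; lengths in m; the calibration is good to about 2 mm. A picture is of the moment at which its call begins. There is no depth.
- order.close_job(): hands the job in; it is judged then, once.
Trained networks look in the newest picture that a camera, given by its name, has taken for a name from the list of things; names that differ only in an ending like _2 or _b are one class to them, and where a whole thing is asked for, a point or a joint stands for the part that bears it (a point fixed in the world has none). Each returns a list of dicts, best first, with "score" (0 to 1); they miss things now and then, are a little off and sometimes report something else, mostly with a low value. They report only what shows in the picture. A call takes as long as a camera call. They do not tell look-alikes from the thing itself.
- spotter.find_in(thing, camera): "point" ([x, y, z] in m, in world coordinates, good to about 4 mm: the middle of the surface that is visible of it).
- spotter.cut_out(thing, camera): "pixels" (400x640 bool, what is visible of it).
- spotter.mark_of(thing, camera): "point" ([x, y, z] in m, in world coordinates, good to about 4 mm: a listed point, or the origin of a listed thing).
The state is a dict: "time_s": time; "q": joint angles; "qvel": joint speeds; "joint_efforts": joint torques, N m; "position": TCP position; "tool_rot": TCP orientation; "ft_force": force on the tool from outside, world axes, zero at the start; "wrist_torque": the same for the moment, N m; "grip_width": finger opening in m; "gripper_force": force on a finger pad.
Only numpy, scipy, OpenCV 4.12 (cv2) and the standard library are available. Lean on these libraries where they do the work, as an engineer would, in place of code of your own. Each camera call takes 0.05 s, during which the arm holds its last target. There are 200 camera calls.

### The job

Pull the white jar tray all the way out from under the oak shelf, raise its red brake lever to the third of its four notches and let go, so that the tray is held. Then stand every orange-lidded jar upright on the tray's floor. With all of them aboard, press the green release button so that the lever drops all the way down, and slide the loaded tray fully home under the shelf, leaving the green-lidded jar and the other kitchen things where they are.

Things in the scene. Friction and masses are not known exactly. Their poses are not given: they have to be found in the camera images.
- tray (a joint): How far the tray is pulled out along its rails, in m: 0 fully home under the shelf (end stop), 0.240 fully out (end stop). It slides with about 1.5 N of friction and stays where it is left. It pulls out along the station's -y and goes home along its +y. It starts partly out, brake off. With the lever in the third notch a rubber shoe clamps it (about 13 N to shift it).
- tray_floor (a point): Centre of the top face of the tray's floor; x across the tray, y along it towards home, z up. The floor is 25 mm above the counter. The tray is an open white box 170 mm (x) by 230 mm (y) outside, walls 4 to 5 mm thick, rims 27 mm above its floor (52 mm above the counter). There is room for four jars in two rows of two, for example at x = +-38 mm, y = +-52 mm.
- tray_handle (a point): Middle of the tray's handle: a dark steel bar 12 mm thick, 100 mm long along the tray's x, at the tray's -y end, 45 mm outside the end wall's outer face and 45 mm above the counter; the gap between bar and wall is 39 mm, open above and below. Axes as tray_floor.
- station: The fixed oak base with rails, shelf and brake. Origin on the counter at its middle; its frame is turned by up to 0.08 rad from the world's: z up, y along the rails towards home. The tray's centre lies at y = +100 mm when home and y = -140 mm when fully out, x = 0.
- shelf_edge (a point): Middle of the lower edge of the oak shelf board where the tray enters. The board (station x -95 to +110 mm, 250 mm long, 16 mm thick) reaches from here towards +y; its underside is 145 mm above the counter, so an upright jar on the tray (top 100 mm up) passes 45 mm below it. Small fixed spice jars stand on it up to 208 mm above the counter. Three 18 mm posts carry it, outside the tray's path.
- brake (a joint): Red brake lever's angle, rad: 0 down (handle level), growing as raised, stop at 1.0. It holds in notches at about 0.23, 0.45, 0.67 (third) and 0.89. It clicks upward past notches (4 to 8 N at the grip), catches once raised 0.02 past one, sinks back to the highest passed; only the release button lowers it: it falls to 0 by itself. Too far: release, start again.
- brake_grip (a point): Grip point on the lever's black rubber handle, a round bar 22 mm thick, 150 mm from the hinge and 36 mm from the handle's end. At angle 0 it is 85 mm above the counter and the handle points along the station's -y; it swings up in the station's y-z plane about an axis along the station's x. Pinch it from above, fingers closing along station x; it turns between the pads as the lever swings.
- brake_hinge (a point): The lever's hinge axis, 85 mm above the counter, at station x = -155 mm, y = -75 mm.
- release (a joint): How far the release button is pressed, m: 0 out, 0.010 fully in. About 2 N to start, 5 N at the bottom; pressed 7 mm or more it frees the lever, which then falls to 0. It springs back when let go.
- release_top (a point): Centre of the top of the round green release button, 32 mm across, pressed straight down; 104 mm above the counter, at station x = -155 mm, y = +3 mm, standing 18 mm above its grey housing.
- jar1: Squat storage jar with an orange lid: an upright cylinder 58 mm across and 75 mm tall, about 0.22 kg, amber glass with a paper band. Origin at the centre of its underside, z up when it stands upright. Two to four of jar1 to jar4 are present; an absent one is given as None.
- jar2: Squat storage jar with an orange lid: an upright cylinder 58 mm across and 75 mm tall, about 0.22 kg, amber glass with a paper band. Origin at the centre of its underside, z up when it stands upright. Two to four of jar1 to jar4 are present; an absent one is given as None.
- jar3: Squat storage jar with an orange lid: an upright cylinder 58 mm across and 75 mm tall, about 0.22 kg, amber glass with a paper band. Origin at the centre of its underside, z up when it stands upright. Two to four of jar1 to jar4 are present; an absent one is given as None.
- jar4: Squat storage jar with an orange lid: an upright cylinder 58 mm across and 75 mm tall, about 0.22 kg, amber glass with a paper band. Origin at the centre of its underside, z up when it stands upright. Two to four of jar1 to jar4 are present; an absent one is given as None.
- green_jar: Storage jar of the same size but with a green lid, to be left where it stands. Origin at the centre of its underside.
- mug: Blue mug, 80 mm across, 90 mm tall, a bystander. Origin at the centre of its underside.
- spoon: Wooden spoon lying on the counter, a bystander.
- oil: Green oil bottle, 64 mm across, 200 mm tall, a bystander. Origin at the centre of its underside.
- tin: Tin with a red band, 72 mm across, 100 mm tall, a bystander. Origin at the centre of its underside.
- mill: Dark wooden pepper mill, 54 mm across, 150 mm tall, a bystander. Origin at the centre of its underside.
Things that resemble listed ones, but are neither listed nor needed, are in the scene too. Leave any pink or purple look-alike of the jar1 alone.

How it is judged (in metres and radians):
On the way, in this order (a step that is already met when the one before it is completed fails the run):
1. the tray is pulled all the way out (value of joint tray above 0.225 m), for 0.2 s.
2. the brake lever rests in the third notch, the tray still out (value of joint brake between 0.63 and 0.76 rad and velocity of joint brake between -0.05 and 0.05 rad/s and value of joint tray above 0.225 m), for 0.5 s.
3. every orange-lidded jar present stands upright on the tray's floor, at rest, the lever still in the third notch (all of step 2 and x of jar1 in the frame of tray_floor between -0.075 and 0.075 m and y of jar1 in the frame of tray_floor between -0.105 and 0.105 m and z of jar1 in the frame of tray_floor between -0.01 and 0.012 m and angle between each of jar1, jar2, jar3, jar4's own z axis and vertical below 0.15 rad and x of jar2 in the frame of tray_floor between -0.075 and 0.075 m and y of jar2 in the frame of tray_floor between -0.105 and 0.105 m and z of jar2 in the frame of tray_floor between -0.01 and 0.012 m and x of jar3 in the frame of tray_floor between -0.075 and 0.075 m and y of jar3 in the frame of tray_floor between -0.105 and 0.105 m and z of jar3 in the frame of tray_floor between -0.01 and 0.012 m and x of jar4 in the frame of tray_floor between -0.075 and 0.075 m and y of jar4 in the frame of tray_floor between -0.105 and 0.105 m and z of jar4 in the frame of tray_floor between -0.01 and 0.012 m and linear speed of each of jar1, jar2, jar3, jar4 below 0.02 m/s), for 0.3 s.
4. the brake is released: the lever is all the way down, the jars on the tray, the tray still out (value of joint brake below 0.06 rad and x of jar1 in the frame of tray_floor between -0.075 and 0.075 m and y of jar1 in the frame of tray_floor between -0.105 and 0.105 m and z of jar1 in the frame of tray_floor between -0.01 and 0.012 m and angle between each of jar1, jar2, jar3, jar4's own z axis and vertical below 0.15 rad and x of jar2 in the frame of tray_floor between -0.075 and 0.075 m and y of jar2 in the frame of tray_floor between -0.105 and 0.105 m and z of jar2 in the frame of tray_floor between -0.01 and 0.012 m and x of jar3 in the frame of tray_floor between -0.075 and 0.075 m and y of jar3 in the frame of tray_floor between -0.105 and 0.105 m and z of jar3 in the frame of tray_floor between -0.01 and 0.012 m and x of jar4 in the frame of tray_floor between -0.075 and 0.075 m and y of jar4 in the frame of tray_floor between -0.105 and 0.105 m and z of jar4 in the frame of tray_floor between -0.01 and 0.012 m and value of joint tray above 0.225 m), for 0.1 s.
5. the loaded tray is fully home (value of joint tray below 0.01 m and x of jar1 in the frame of tray_floor between -0.075 and 0.075 m and y of jar1 in the frame of tray_floor between -0.105 and 0.105 m and z of jar1 in the frame of tray_floor between -0.01 and 0.012 m and angle between each of jar1, jar2, jar3, jar4's own z axis and vertical below 0.15 rad and x of jar2 in the frame of tray_floor between -0.075 and 0.075 m and y of jar2 in the frame of tray_floor between -0.105 and 0.105 m and z of jar2 in the frame of tray_floor between -0.01 and 0.012 m and x of jar3 in the frame of tray_floor between -0.075 and 0.075 m and y of jar3 in the frame of tray_floor between -0.105 and 0.105 m and z of jar3 in the frame of tray_floor between -0.01 and 0.012 m and x of jar4 in the frame of tray_floor between -0.075 and 0.075 m and y of jar4 in the frame of tray_floor between -0.105 and 0.105 m and z of jar4 in the frame of tray_floor between -0.01 and 0.012 m), for 0.2 s.
At the end, for the whole second after the job is handed in: The tray is home under the shelf (within 10 mm of its stop), the lever is down (under 0.06 rad), the button is out, and every orange-lidded jar present stands upright (within 0.15 rad) and still on the tray's floor (all of step 5 and value of joint brake below 0.06 rad and value of joint release below 0.002 m and linear speed of each of jar1, jar2, jar3, jar4 below 0.02 m/s); the robot touches nothing.
It fails at once if the green-lidded jar or another bystander is moved by more than 40 mm (distance of any of green_jar, mug, spoon, oil, tin, mill from where it was at the start of the episode above 0.04 m).
Of jar1, jar2, jar3, jar4 only 2 to 4 are there at a start; the rules pass over those that are not, and their reading is None.
At some moment in a run one of jar1, jar2, jar3, jar4 may be knocked a few centimetres aside while the robot is not near it.
Once in a run the grip may slacken for a moment while it holds something.
It also fails if it takes over 210 s, if anything falls off the work surface, if the arm or the gripper's body presses on something with over 40 N, if the wrist force passes 120 N, or if a joint passes its speed limit or range.

## Working session

There is one attempt and no reset: what is moved stays moved. The work goes in short steps, Python scripts to look and compute and a tool call to move; the robot and the scene stay as the last step left them, time stands still between calls to the robot, and variables do not carry over. Pictures are saved under pics/ and viewed, at most 14 in all, crops included, and the job is handed in when it is done.

Besides the shell and the picture viewer there is one more tool, called after ">>>" as a command line: name --argument value ..., lists and objects as JSON in quotes. move_arm: Moves the arm, as the interface text tells. Its arguments: {"type":"object","properties":{"series":{"type":"string"},"force":{"type":"number"}},"required":["series"]}

```bash
mkdir -p pics; cat > h.py <<'E'
import numpy as np, cv2
from rig import observe, optics, order, spotter
np.set_printoptions(precision=4,suppress=True)
def proj(im,p):
    return cv2.projectPoints(np.array(p,float).reshape(-1,3),np.array(im["rvec"],float),np.array(im["tvec"],float),np.array(im["camera_matrix"],float),np.array(im["dist"],float))[0].reshape(-1,2)
def rows(target):
    s=observe();R=np.array(s["tool_rot"]);return R.T@(np.array(target)-np.array(s["position"]))*100
E
python3 - <<'E'
from h import *
s=observe();print(s["time_s"],s["position"],np.array(s["tool_rot"]))
a=[optics.get_image(n) for n in("scene","top")]
for n,i in zip(("scene","top"),a): cv2.imwrite(f"pics/{n}0.png",i["pixels"])
for n in("tray_floor","tray_handle","shelf_edge","brake_grip","brake_hinge","release_top","jar1","green_jar","mug","oil","tin","mill"):
    for c in("scene","top"):
        print(n,c,[(np.round(d["point"],3).tolist(),round(d["score"],2)) for d in spotter.mark_of(n,c)][:8])
E
```

```text
0.0 [0.235  0.4969 0.2307] [[-0.904   0.4275 -0.0009]
 [ 0.4275  0.904  -0.0012]
 [ 0.0003 -0.0015 -1.    ]]
tray_floor scene [([0.585, 0.016, 0.023], 0.6), ([0.302, -0.265, -0.001], 0.46)]
tray_floor top [([0.584, 0.02, 0.025], 0.92), ([0.597, -0.143, 0.047], 0.6)]
tray_handle scene [([0.594, -0.145, 0.046], 0.73)]
tray_handle top [([0.586, 0.01, 0.141], 0.72), ([0.421, -0.369, 0.0], 0.71), ([0.598, -0.146, 0.044], 0.68)]
shelf_edge scene [([0.585, 0.01, 0.146], 0.65)]
shelf_edge top [([0.587, 0.013, 0.143], 0.78), ([0.655, 0.465, -0.003], 0.38)]
brake_grip scene [([0.443, -0.248, 0.084], 0.91), ([0.303, -0.437, -0.0], 0.32)]
brake_grip top [([0.444, -0.245, 0.088], 0.86)]
brake_hinge scene [([0.439, -0.099, 0.089], 0.63)]
brake_hinge top [([0.433, -0.098, 0.086], 0.59), ([0.547, -0.435, -0.004], 0.42)]
release_top scene [([0.428, -0.022, 0.107], 0.46), ([0.655, 0.462, 0.002], 0.33)]
release_top top [([0.436, -0.013, 0.102], 0.48), ([0.36, -0.54, 0.0], 0.29)]
jar1 scene [([0.185, -0.344, 0.003], 0.97), ([0.425, -0.372, -0.002], 0.86), ([0.734, -0.371, 0.001], 0.79)]
jar1 top [([0.546, -0.436, -0.005], 0.9), ([0.185, -0.345, -0.002], 0.7), ([0.67, -0.435, -0.003], 0.65), ([0.42, -0.374, 0.002], 0.63), ([0.732, -0.365, -0.0], 0.63), ([0.656, 0.461, -0.004], 0.56)]
green_jar scene [([0.408, 0.147, 0.001], 0.88)]
green_jar top [([0.409, 0.149, 0.001], 0.58)]
mug scene [([0.295, 0.372, 0.0], 0.72), ([0.426, -0.371, -0.001], 0.57)]
mug top [([0.298, 0.38, 0.001], 0.84)]
oil scene []
oil top [([0.298, -0.439, -0.0], 0.78)]
tin scene [([0.655, 0.465, 0.0], 0.53)]
tin top [([0.656, 0.461, -0.005], 0.59), ([0.432, -0.015, 0.102], 0.59)]
mill scene [([0.36, -0.537, -0.001], 0.94), ([0.582, -0.009, 0.006], 0.43)]
mill top [([0.363, -0.539, -0.0], 0.78), ([0.656, 0.465, -0.003], 0.65), ([0.597, -0.145, 0.043], 0.42)]
```

View pics/top0.png

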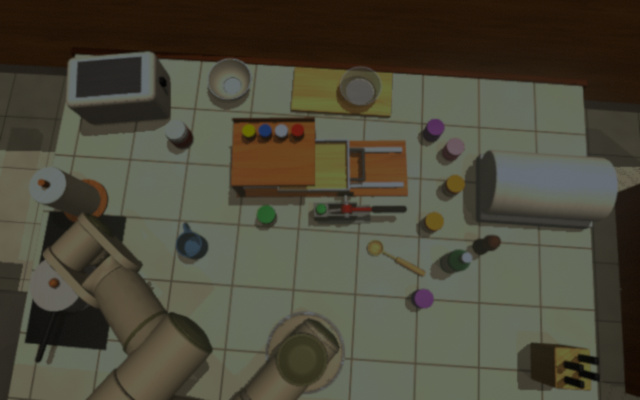

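View pics/scene0.png

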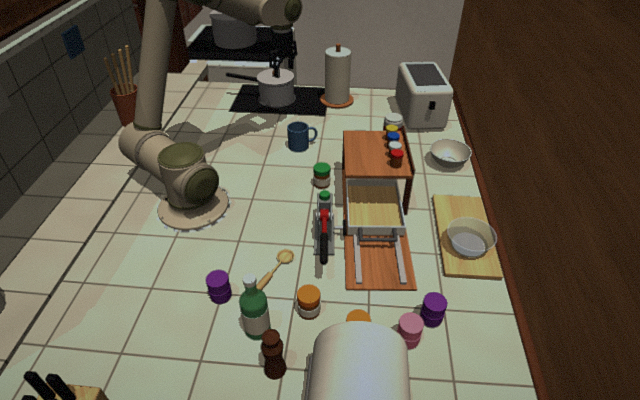

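The top view shows two orange lids, at about px (455,184) and (433,222). The purple and pink look-alikes are at (434,129), (454,147) and (423,298), the tray handle at about (405,168), and the lever at about (345–405,209). The scene view agrees, with the second orange jar half hidden by the bread box at about (358,318).

```bash
cat > st.py <<'E'
from h import *
from scipy.optimize import least_squares
# world points averaged over both views -> station x,y (yt unknown)
W=dict(f=(.5845,.018),h=(.596,-.1455),g=(.4435,-.2465),i=(.436,-.0985),r=(.432,-.0175))
def S(yt): return dict(f=(0,yt),h=(0,yt-.16),g=(-.155,-.225),i=(-.155,-.075),r=(-.155,.003))
def fw(p,s): c,n=np.cos(p[2]),np.sin(p[2]);return np.array([p[0]+c*s[0]-n*s[1],p[1]+n*s[0]+c*s[1]])
sol=least_squares(lambda p:np.concatenate([fw(p,S(p[3])[k])-W[k] for k in W]),[.58,0,.05,.04])
P=sol.x
if __name__=="__main__":
    print(P,np.degrees(P[2]),sol.fun.round(4)); 
    for n,s in dict(handle=(0,P[3]-.16),hout=(0,-.3),fout=(0,-.14),grip=(-.155,-.225),rel=(-.155,.003)).items():
        print(n,fw(P,s))
    print("shift to above handle z.28",rows([*fw(P,(0,P[3]-.16)),.28]), observe()["q"])
    # lids hidden? colour check from top + jar height triangulation
    a,b=optics.get_image("scene"),optics.get_image("top")
    print("orange lid tops expected px:",[(proj(i,[x,y,.075])).round(0).tolist() for i in(a,b) for x,y in((.546,-.436),(.4225,-.373))])
    for i in (a,b):
        h=cv2.cvtColor(i["pixels"],cv2.COLOR_BGR2HSV);m=cv2.inRange(h,(10,150,120),(22,255,255));n,_,st,ce=cv2.connectedComponentsWithStats(m)
        print([(ce[k].round(0).tolist(),int(st[k,4])) for k in range(1,n) if st[k,4]>25])
    for c in("scene","top"): print([(np.round(d["point"],3).tolist(),round(d["score"],2)) for d in spotter.find_in("tray_handle",c)],[(np.round(d["point"],3).tolist(),round(d["score"],2)) for d in spotter.find_in("spoon",c)])
E
python3 st.py
```

```text
[ 0.5869 -0.0134  0.0553  0.0295] 3.1694030693183266 [ 0.0007 -0.0019 -0.0019  0.0018  0.001  -0.0001  0.0002  0.0017 -0.0001
 -0.0015]
handle [ 0.5941 -0.1437]
hout [ 0.6034 -0.3129]
fout [ 0.5946 -0.1532]
grip [ 0.4445 -0.2466]
rel [ 0.4319 -0.019 ]
shift to above handle z.28 [-59.8452 -42.5857  -4.8674] [ 52.3515  21.8065  74.3355  -0.0005  83.8569 -12.3361]
orange lid tops expected px: [[[359.0, 319.0]], [[309.0, 294.0]], [[455.0, 183.0]], [[435.0, 220.0]]]
[([338.0, 103.0], 89), ([370.0, 155.0], 2161), ([378.0, 267.0], 2335), ([375.0, 243.0], 85), ([308.0, 294.0], 333), ([358.0, 316.0], 213)]
[]
[([0.544, -0.424, 0.071], 0.74), ([0.586, 0.004, 0.022], 0.56)] [([0.316, -0.224, 0.014], 0.74)]
[([0.579, -0.042, 0.025], 0.56), ([0.294, -0.424, 0.134], 0.48), ([0.538, -0.431, 0.07], 0.18)] [([0.312, -0.241, 0.016], 0.96), ([0.645, 0.452, 0.098], 0.17)]
```

>>> move_arm --series "0 0 -4.9 0 -0.2; -4.9 -3.5 -4.9 -4 -0.2; -9.8 -7 -4.9 -8 -0.2; -14.7 -10.5 -4.9 -12 -0.2; -19.6 -14 -4.9 -16 -0.2; -24.5 -17.5 -4.9 -20 -0.2; -29.4 -21 -4.9 -24.5 -0.2; -34.3 -24.5 -4.9 -28.5 -0.2"

```text
time_s: 2.6
position: [0.4411, 0.1272, 0.2806]
tool_rot: [[-0.998, -0.058, 0.001], [-0.058, 0.998, 0.0], [-0.001, 0.0, -1.0]]
ft_force: [1.6, 1.4, -0.3]
grip_width: 0.0343
gripper_force: 0.0
```

```bash
python3 - <<'E'
from st import *
s=observe();print(s["position"],np.array(s["tool_rot"])[:,1],s["grip_width"]);print(rows([*fw(P,(0,P[3]-.16)),.28]))
E
```

```text
[0.4411 0.1272 0.2806] [-0.0579  0.9983  0.0001] 0.034344067743816466
[-13.6998 -27.9243   0.0637]
```

>>> move_arm --series "-2.7 -5.5 0 0 -0.3; -5.4 -11 0 0 -0.3; -8.1 -16.5 0 0 -0.3; -10.8 -22 0 0 -0.3; -13.3 -27 0 0 -0.3; -13.7 -27.9 0 0 -0.3; -13.7 -27.9 5 0 -0.3; -13.7 -27.9 10 0 -0.3"

```text
time_s: 3.6
position: [0.5926, -0.1413, 0.1795]
tool_rot: [[-0.998, -0.056, 0.001], [-0.056, 0.998, -0.0], [-0.001, -0.0, -1.0]]
ft_force: [0.3, -0.0, -0.7]
grip_width: 0.0297
gripper_force: 0.0
```

```bash
python3 - <<'E'
from st import *
s=observe();print(s["position"],np.array(s["tool_rot"])[:,1],s["grip_width"]);print(rows([*fw(P,(0,P[3]-.16)),.03]))
i=optics.get_image("scene");cv2.imwrite("pics/s1.png",cv2.resize(i["pixels"][100:330,180:500],None,fx=2.4,fy=2.4))
for c in("scene","top"):
  for n in ("jar1","tray_handle"): print(n,c,[(np.round(d["point"],3).tolist(),round(d["score"],2)) for d in spotter.mark_of(n,c)])
E
```

```text
[ 0.5926 -0.1413  0.1795] [-0.0559  0.9984 -0.0004] 0.0297369548253441
[-0.1183 -0.2387 14.9528]
jar1 scene [([0.666, -0.432, -0.002], 0.96), ([0.735, -0.37, 0.004], 0.95), ([0.425, -0.371, 0.002], 0.86), ([0.183, -0.343, 0.002], 0.58)]
tray_handle scene [([0.597, -0.146, 0.043], 0.85)]
jar1 top [([0.671, -0.435, -0.003], 0.96), ([0.548, -0.436, -0.004], 0.91), ([0.73, -0.368, -0.007], 0.74), ([0.425, -0.373, 0.0], 0.66), ([0.184, -0.344, -0.0], 0.58)]
tray_handle top [([0.6, -0.143, 0.042], 0.61)]
```

View pics/s1.png

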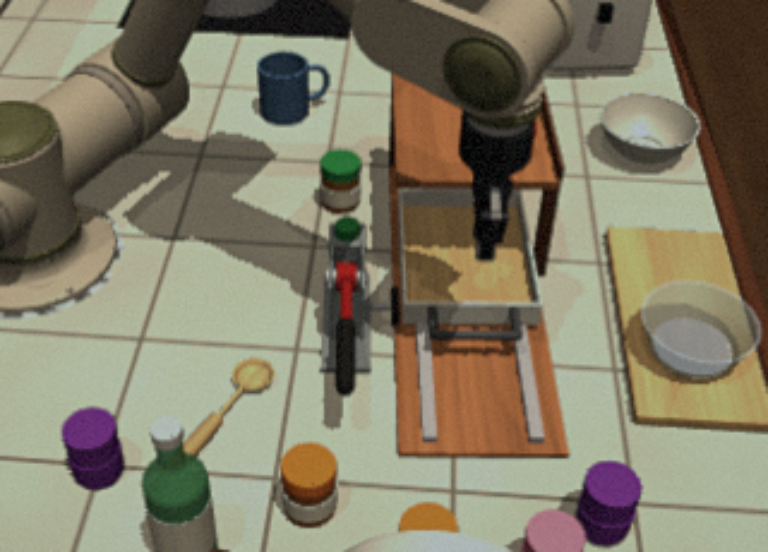

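The gripper hangs above the tray handle at crop px (480,330), with the fingers at about (485,240) and the lever free to the left. The jars at (310,480) and (430,520) haven't moved.

>>> move_arm --series "-0.3 -0.3 5 0 -0.3; -0.3 -0.3 10 0 -0.3; -0.3 -0.3 13 0 -0.3; -0.3 -0.3 14.7 0 -0.3; -0.3 -0.3 14.7 0 -0.3; -0.3 -0.3 14.7 0 -1; -0.3 -0.3 14.7 0 -1; -0.3 -0.3 14.7 0 -1" --force 40

```text
time_s: 4.85
position: [0.5969, -0.145, 0.0353]
tool_rot: [[-0.998, -0.056, 0.003], [-0.056, 0.998, -0.001], [-0.003, -0.002, -1.0]]
ft_force: [-0.3, 0.2, 6.9]
grip_width: 0.0105
gripper_force: 39.3
```

>>> move_arm --series "0 -2.5 -0.2 0 -1; 0 -5 -0.2 0 -1; 0 -7.5 -0.2 0 -1; 0 -10 -0.2 0 -1; 0 -12.5 -0.2 0 -1; 0 -15 -0.2 0 -1; 0 -16.5 -0.2 0 -1; 0 -17 -0.2 0 -1"

```text
time_s: 5.85
position: [0.609, -0.3103, 0.0355]
tool_rot: [[-0.998, -0.056, 0.007], [-0.056, 0.998, 0.008], [-0.008, 0.007, -1.0]]
ft_force: [19.1, 29.3, -1.0]
grip_width: 0.0104
gripper_force: 41.1
```

>>> move_arm --series "-0.2 0.3 0 0 -1; -0.2 0.3 0 0 -0.4; -0.2 0.3 0 0 -0.3; -0.2 0.3 0 0 -0.3; -0.2 0.3 -4 0 -0.3; -0.2 0.3 -9 0 -0.3; -0.2 0.3 -14 0 -0.3; -0.2 0.3 -16 0 0"

```text
time_s: 6.85
position: [0.6076, -0.312, 0.1992]
tool_rot: [[-0.998, -0.055, 0.004], [-0.055, 0.998, -0.003], [-0.004, -0.004, -1.0]]
ft_force: [0.3, -0.7, -1.0]
grip_width: 0.0427
gripper_force: 0.0
```

```bash
python3 - <<'E'
from h import *
s=observe();print(s["position"],s["ft_force"],s["grip_width"])
for n in("tray_floor","tray_handle","brake_grip","brake_hinge","release_top","jar1"):
    for c in("scene","top"):
        print(n,c,[(np.round(d["point"],3).tolist(),round(d["score"],2)) for d in spotter.mark_of(n,c) if d["score"]>.4])
E
```

```text
[ 0.6076 -0.312   0.1992] [ 0.2862 -0.7321 -0.9783] 0.042706564219087396
tray_floor scene [([0.584, 0.016, 0.02], 0.85)]
tray_floor top [([0.586, 0.016, 0.026], 0.72)]
tray_handle scene [([0.597, -0.146, 0.043], 0.85)]
tray_handle top [([0.6, -0.143, 0.042], 0.61)]
brake_grip scene [([0.446, -0.247, 0.083], 0.93)]
brake_grip top [([0.446, -0.242, 0.088], 0.69)]
brake_hinge scene [([0.437, -0.099, 0.088], 0.82)]
brake_hinge top [([0.437, -0.097, 0.085], 0.96)]
release_top scene [([0.427, -0.023, 0.106], 0.47)]
release_top top [([0.433, -0.015, 0.103], 0.42)]
jar1 scene [([0.666, -0.432, -0.002], 0.96), ([0.735, -0.37, 0.004], 0.95), ([0.425, -0.371, 0.002], 0.86), ([0.183, -0.343, 0.002], 0.58)]
jar1 top [([0.671, -0.435, -0.003], 0.96), ([0.548, -0.436, -0.004], 0.91), ([0.73, -0.368, -0.007], 0.74), ([0.425, -0.373, 0.0], 0.66), ([0.184, -0.344, -0.0], 0.58)]
```

```bash
cat >> h.py <<'E'
def look(names,thr=.4):
    ims={c:optics.get_image(c) for c in("scene","top")}
    for n in names:
        for c in ims: print(n,c,[(np.round(d["point"],3).tolist(),round(d["score"],2)) for d in spotter.mark_of(n,c) if d["score"]>thr])
    return ims
E
python3 - <<'E'
from h import *
look(("tray_floor","tray_handle","brake_grip","brake_hinge","jar1"))
E
```

```text
tray_floor scene [([0.596, -0.151, 0.023], 0.88)]
tray_floor top [([0.596, -0.152, 0.022], 0.57)]
tray_handle scene [([0.606, -0.311, 0.045], 0.66)]
tray_handle top [([0.447, -0.243, 0.088], 0.61)]
brake_grip scene [([0.444, -0.245, 0.08], 0.84)]
brake_grip top [([0.444, -0.246, 0.085], 0.62)]
brake_hinge scene [([0.44, -0.098, 0.09], 0.62)]
brake_hinge top [([0.304, -0.269, -0.0], 0.71), ([0.584, 0.014, 0.142], 0.56), ([0.422, -0.369, -0.0], 0.48)]
jar1 scene [([0.666, -0.434, -0.002], 0.86), ([0.732, -0.37, 0.002], 0.85), ([0.421, -0.37, -0.001], 0.68), ([0.187, -0.346, 0.002], 0.67)]
jar1 top [([0.547, -0.434, -0.006], 0.92), ([0.184, -0.343, 0.001], 0.9), ([0.422, -0.37, 0.002], 0.87), ([0.671, -0.433, -0.001], 0.57)]
```

>>> move_arm --series "2 1 0 10.6 -0.1; 4 2 0 21.2 -0.1; 6 3 0 31.8 -0.1; 8 4 0 42.4 -0.1; 10 5 0 53 -0.1; 12 6 0 63.6 -0.1; 14 7 0 74.2 -0.1; 15.9 7.5 0 84.8 -0.1"

```text
time_s: 9.05
position: [0.4436, -0.2449, 0.1955]
tool_rot: [[-0.14, 0.99, 0.0], [0.99, 0.14, -0.0], [-0.0, 0.0, -1.0]]
ft_force: [0.1, -0.4, -0.1]
grip_width: 0.0384
gripper_force: 0.0
```

>>> move_arm --series "0 0 0 5 -0.1; 0 0 2 5 -0.1; 0 0 2 5 -0.1"

```text
time_s: 9.43
position: [0.4438, -0.245, 0.1746]
tool_rot: [[-0.059, 0.998, -0.002], [0.998, 0.059, 0.002], [0.002, -0.002, -1.0]]
ft_force: [-0.4, -0.6, 0.3]
grip_width: 0.0382
gripper_force: 0.0
```

```bash
python3 - <<'E'
from h import *
s=observe();print(s["position"],np.array(s["tool_rot"])[:,1],s["q"],s["grip_width"]);print(rows([.4445,-.2455,.067]))
ims=look(("brake_grip",))
i=ims["scene"];cv2.imwrite("pics/s2.png",cv2.resize(i["pixels"][130:330,240:460],None,fx=3,fy=3))
E
```

```text
[ 0.4438 -0.245   0.1746] [ 0.9982  0.0591 -0.0016] [-42.2963  20.5246  86.4609  -0.0008  73.1435 -45.6856] 0.038183944670914086
[-0.0754  0.0802 10.7618]
brake_grip scene [([0.447, -0.245, 0.081], 0.84), ([0.597, -0.15, 0.02], 0.46)]
brake_grip top []
```

View pics/s2.png

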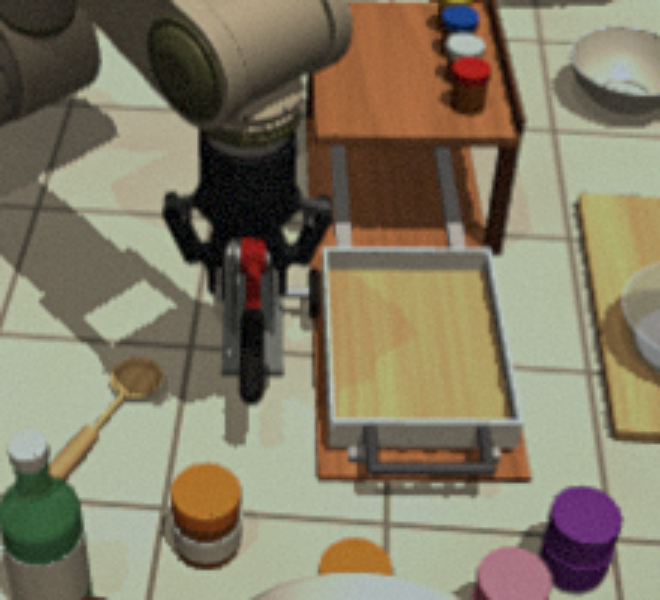

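The tray is fully out, with its handle at crop px (430,460). The gripper straddles the lever's black handle at about (252,350).

>>> move_arm --series "0 0.1 4 0 -0.1; 0 0.1 8 0 -0.1; 0 0.1 10.6 0 -0.1; 0 0.1 10.7 0 -0.1; 0 0.1 10.7 0 -1; 0 0.1 10.7 0 -1; 0 0.1 10.7 0 -1; 0 0.1 10.7 0 -1" --force 40

```text
time_s: 10.62
position: [0.4478, -0.2457, 0.0703]
tool_rot: [[-0.059, 0.998, 0.007], [0.998, 0.059, -0.003], [-0.003, 0.006, -1.0]]
ft_force: [10.5, 4.2, -2.9]
grip_width: 0.021
gripper_force: 39.3
```

>>> move_arm --series "0.1 0.3 -1.8 0 -1; 0.4 0.3 -3.6 0 -1; 1.0 0.3 -5.3 0 -1; 1.7 0.3 -6.9 0 -1; 2.4 0.3 -8.2 0 -1; 3.2 0.3 -9.2 0 -1; 3.7 0.3 -9.9 0 -1; 3.9 0.3 -10.1 0 -1"

```text
time_s: 11.62
position: [0.445, -0.2054, 0.1694]
tool_rot: [[-0.06, 0.998, -0.002], [0.998, 0.06, 0.0], [0.001, -0.002, -1.0]]
ft_force: [-4.8, -0.9, -13.0]
grip_width: 0.0205
gripper_force: 39.6
```

```bash
python3 - <<'E'
from h import *
s=observe();print(s["position"],s["ft_force"],s["grip_width"])
a=optics.get_image("scene");cv2.imwrite("pics/s3.png",cv2.resize(a["pixels"][130:330,240:460],None,fx=2,fy=2))
E
```

```text
[ 0.445  -0.2054  0.1694] [ -4.825   -0.9063 -13.0334] 0.020549171636239243
```

>>> move_arm --series "3.9 0 0 0 0; 3.9 0 0 0 0; 3.9 0 0 0 0"

```text
time_s: 12.05
position: [0.4445, -0.1679, 0.1704]
tool_rot: [[-0.059, 0.998, 0.003], [0.998, 0.059, -0.002], [-0.002, 0.003, -1.0]]
ft_force: [-0.3, -0.2, -0.7]
grip_width: 0.0429
gripper_force: 0.0
```

That row carried an x shift left over from the previous call, so the fingers slid 37 mm along the lever as they opened. I'll lift clear and check the lever angle.

>>> move_arm --series "0 0 -4 0 0; 0 0 -8 0 0.5; 0 0 -9 0 1"

```text
time_s: 12.42
position: [0.4446, -0.1685, 0.262]
tool_rot: [[-0.058, 0.998, 0.005], [0.998, 0.058, -0.003], [-0.004, 0.005, -1.0]]
ft_force: [-0.3, -0.6, -0.5]
grip_width: 0.0772
gripper_force: 0.0
```

```bash
python3 - <<'E'
from h import *
s=observe();print(s["position"],s["ft_force"],s["grip_width"])
ims=look(("brake_grip","brake_hinge","jar1","tray_floor","tray_handle"))
cv2.imwrite("pics/s4.png",cv2.resize(ims["scene"]["pixels"][130:330,240:460],None,fx=3,fy=3))
for th in (.45,.67,.89): print(th,[proj(i,[.4365-.06*.15*-np.cos(th),-.098-.15*np.cos(th),.085+.15*np.sin(th)]).round(1).tolist() for i in ims.values()])
E
```

```text
[ 0.4446 -0.1685  0.262 ] [-0.3384 -0.5773 -0.4726] 0.07724561557877023
brake_grip scene [([0.442, -0.212, 0.176], 0.75)]
brake_grip top []
brake_hinge scene [([0.437, -0.098, 0.087], 0.48)]
brake_hinge top []
jar1 scene [([0.425, -0.37, -0.001], 0.92), ([0.183, -0.344, -0.001], 0.83), ([0.734, -0.37, 0.001], 0.82), ([0.665, -0.435, 0.0], 0.79)]
jar1 top [([0.421, -0.371, 0.001], 0.79), ([0.73, -0.369, -0.001], 0.79), ([0.184, -0.346, -0.001], 0.7), ([0.67, -0.434, -0.001], 0.68), ([0.542, -0.436, -0.004], 0.62)]
tray_floor scene [([0.597, -0.151, 0.022], 0.83)]
tray_floor top [([0.298, -0.438, -0.001], 0.65), ([0.599, -0.152, 0.022], 0.63)]
tray_handle scene [([0.609, -0.314, 0.043], 0.58), ([0.411, 0.149, 0.002], 0.5)]
tray_handle top [([0.611, -0.312, 0.045], 0.83)]
0.45 [[[323.1, 232.3]], [[393.1, 205.6]]]
0.67 [[[323.3, 219.7]], [[388.3, 203.6]]]
0.89 [[[323.5, 206.9]], [[381.2, 201.9]]]
```

View pics/s4.png

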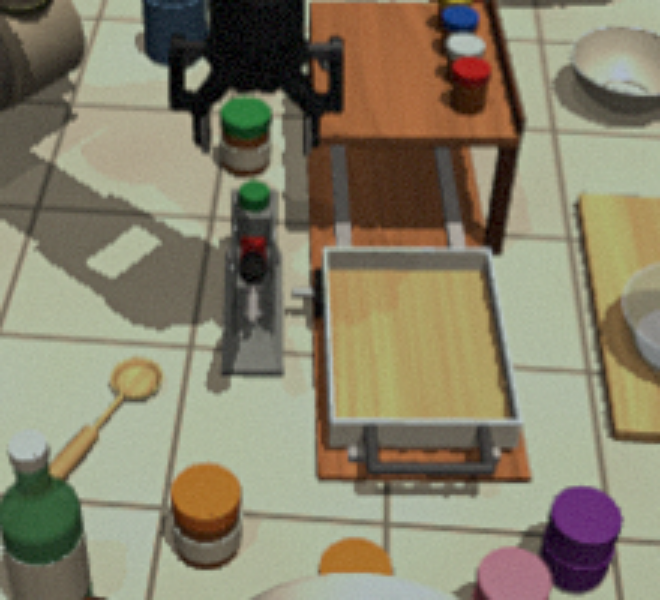

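The lever rests in the third notch: the grip is measured 91 mm above the hinge, about 0.65 rad, and the handle end at crop px (252,268) matches the 0.67 projection. The tray is still out. Next is the first jar, at crop px (206,515).

>>> move_arm --series "-5 -0.8 0 0 1; -10 -1.7 0 0 1; -15 -2.6 0 0 1; -19 -3.3 0 0 1; -20 -3.4 2 0 1; -20 -3.4 7 0 1; -20 -3.4 12 0 1; -20 -3.4 13 0 1"

```text
time_s: 14.02
position: [0.4207, -0.3678, 0.1268]
tool_rot: [[-0.059, 0.998, -0.003], [0.998, 0.059, 0.005], [0.005, -0.003, -1.0]]
ft_force: [-0.1, -0.9, -0.7]
grip_width: 0.0853
gripper_force: 0.0
```

```bash
python3 - <<'E'
from h import *
s=observe();print(s["position"],s["grip_width"],rows([.4225,-.3705,.03]))
ims=look(("jar1",))
cv2.imwrite("pics/s5.png",np.hstack([cv2.resize(ims["scene"]["pixels"][200:400,180:400],None,fx=1.8,fy=1.8),cv2.resize(ims["top"]["pixels"][140:260,400:520],None,fx=3,fy=3)]))
E
```

```text
[ 0.4207 -0.3678  0.1268] 0.08530768513973286 [-0.3228  0.191   9.6806]
jar1 scene [([0.664, -0.433, 0.001], 0.93), ([0.734, -0.371, 0.003], 0.87), ([0.184, -0.342, 0.001], 0.84), ([0.427, -0.37, -0.0], 0.72)]
jar1 top [([0.67, -0.436, -0.001], 0.96), ([0.182, -0.344, 0.0], 0.82), ([0.731, -0.367, -0.002], 0.57)]
```

View pics/s5.png

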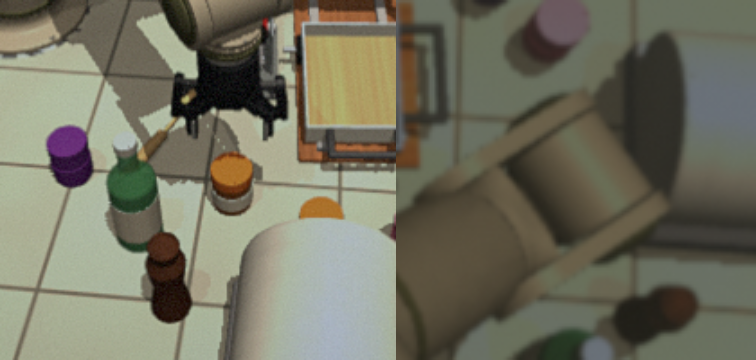

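The open gripper stands over the first jar (left pane: jar at (231,183), fingers at (185,120) and (268,120)). The oil bottle and mill are clear.

>>> move_arm --series "-0.3 0.25 4 0 1; -0.3 0.25 7 0 1; -0.3 0.25 9.6 0 1; -0.3 0.25 9.7 0 1; -0.3 0.25 9.7 0 -1; -0.3 0.25 9.7 0 -1; -0.3 0.25 9.7 0 -1; -0.3 0.25 9.7 0 -1" --force 45

```text
time_s: 15.22
position: [0.4247, -0.3725, 0.0343]
tool_rot: [[-0.059, 0.998, 0.002], [0.998, 0.059, -0.003], [-0.003, 0.002, -1.0]]
ft_force: [-0.4, 0.3, 5.4]
grip_width: 0.0573
gripper_force: 47.3
```

>>> move_arm --series "0 0 -3 0 -1; 0 2 -7 0 -1; 1 6 -9 0 -1; 2 10 -9 0 -1; 4 14 -9 0 -1; 7 17.5 -9 0 -1; 10.5 18.4 -9 0 -1; 14 18.4 -9 0 -1" --force 70

```text
time_s: 16.23
position: [0.6002, -0.2197, 0.1229]
tool_rot: [[-0.06, 0.998, 0.001], [0.998, 0.06, -0.0], [-0.0, 0.001, -1.0]]
ft_force: [0.7, 0.6, -1.4]
grip_width: 0.0565
gripper_force: 75.3
```

```bash
python3 - <<'E'
from h import *
s=observe();print(s["position"],s["grip_width"],s["gripper_force"],rows([.5955,-.1315,.065]))
E
```

```text
[ 0.6002 -0.2197  0.1229] 0.056497411177326304 75.27902483940125 [8.837  0.0525 5.7888]
```

>>> move_arm --series "3 0 0 0 -1; 6 0 0 0 -1; 8.5 0 0 0 -1; 8.8 0 1 0 -1; 8.8 0 3 0 -1; 8.8 0 4.5 0 -1; 8.8 0 5.5 0 -1"

```text
time_s: 17.1
position: [0.5942, -0.1337, 0.0662]
tool_rot: [[-0.058, 0.998, -0.001], [0.998, 0.058, 0.0], [0.0, -0.001, -1.0]]
ft_force: [-0.1, 1.1, -1.5]
grip_width: 0.057
gripper_force: 75.3
```

```bash
python3 - <<'E'
from h import *
s=observe();print(s["position"],s["ft_force"],s["grip_width"])
ims=look(("jar1","tray_floor"))
cv2.imwrite("pics/s6.png",cv2.resize(ims["scene"]["pixels"][130:330,240:460],None,fx=3,fy=3))
E
```

```text
[ 0.5942 -0.1337  0.0662] [-0.0824  1.0537 -1.4523] 0.056996102369538414
jar1 scene [([0.187, -0.343, 0.001], 0.82), ([0.734, -0.369, 0.003], 0.74), ([0.597, -0.131, 0.032], 0.72), ([0.665, -0.435, 0.001], 0.7)]
jar1 top [([0.67, -0.436, -0.002], 0.75), ([0.184, -0.344, 0.001], 0.7), ([0.546, -0.435, -0.003], 0.59), ([0.727, -0.367, 0.0], 0.57)]
tray_floor scene [([0.595, -0.151, 0.021], 0.93)]
tray_floor top [([0.596, -0.15, 0.024], 0.86)]
```

View pics/s6.png

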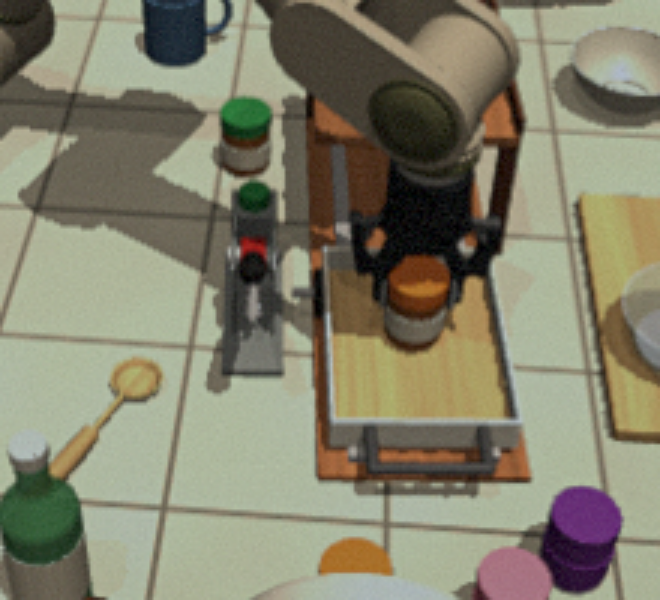

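The jar is held upright over the tray at crop px (415,310), about 7 mm above the floor. The lever is unchanged at (252,260). I'll lower the jar and let go.

>>> move_arm --series "0 0 0.4 0 -1; 0 0 0.65 0 -1; 0 0 0.65 0 0.5; 0 0 0.65 0 0.9; 0 0 0.65 0 1; 0 0 0.65 0 1; 0 0 -3 0 1; 0 0 -7 0 1"

```text
time_s: 18.4
position: [0.5942, -0.1332, 0.1379]
tool_rot: [[-0.059, 0.998, -0.001], [0.998, 0.059, 0.001], [0.001, -0.001, -1.0]]
ft_force: [0.9, 0.2, -0.0]
grip_width: 0.0857
gripper_force: 0.0
```

```bash
python3 - <<'E'
from h import *
s=observe();print(s["position"],s["grip_width"],rows([.545,-.4355,.13]),s["q"])
look(("jar1","brake_grip"))
E
```

```text
[ 0.5942 -0.1332  0.1379] 0.08571623334041681 [-29.8916  -6.6926   0.778 ] [-23.7575  32.0874  72.8183  -0.0007  75.1722 -27.1422]
jar1 scene [([0.596, -0.13, 0.025], 0.87), ([0.733, -0.371, -0.002], 0.82), ([0.187, -0.345, 0.0], 0.74), ([0.666, -0.434, -0.002], 0.69)]
jar1 top [([0.546, -0.434, -0.006], 0.96), ([0.668, -0.435, 0.0], 0.94), ([0.725, -0.369, 0.001], 0.57), ([0.182, -0.346, 0.0], 0.56)]
brake_grip scene [([0.444, -0.213, 0.173], 0.62)]
brake_grip top [([0.442, -0.213, 0.176], 0.57)]
```

>>> move_arm --series "-5 -0.5 -1 0 1; -10 -1.5 -1 0 1; -15 -3 -1 0 1; -20 -4.5 -1 0 1; -25 -6 -1 0 1; -29 -6.6 -1 0 1; -29.9 -6.6 -1 0 1; -29.9 -6.6 0.8 0 1"

```text
time_s: 19.7
position: [0.5465, -0.436, 0.1291]
tool_rot: [[-0.059, 0.998, 0.001], [0.998, 0.059, -0.001], [-0.001, 0.001, -1.0]]
ft_force: [-0.0, -0.2, -0.3]
grip_width: 0.0853
gripper_force: 0.0
```

```bash
python3 - <<'E'
from h import *
s=observe();print(s["position"],s["grip_width"],rows([.546,-.4345,.03]))
ims=look(("jar1",))
cv2.imwrite("pics/s7.png",np.hstack([cv2.resize(ims["scene"]["pixels"][200:400,260:480],None,fx=1.8,fy=1.8),cv2.resize(ims["top"]["pixels"][110:230,400:520],None,fx=3,fy=3)]))
E
```

```text
[ 0.5465 -0.436   0.1291] 0.0853096522242608 [ 0.1598 -0.0445  9.9069]
jar1 scene [([0.185, -0.347, 0.001], 0.87), ([0.666, -0.439, 0.002], 0.79), ([0.734, -0.368, 0.002], 0.7)]
jar1 top [([0.729, -0.367, 0.001], 0.83), ([0.186, -0.345, -0.003], 0.77), ([0.597, -0.152, 0.026], 0.59), ([0.668, -0.434, -0.002], 0.56)]
```

View pics/s7.png

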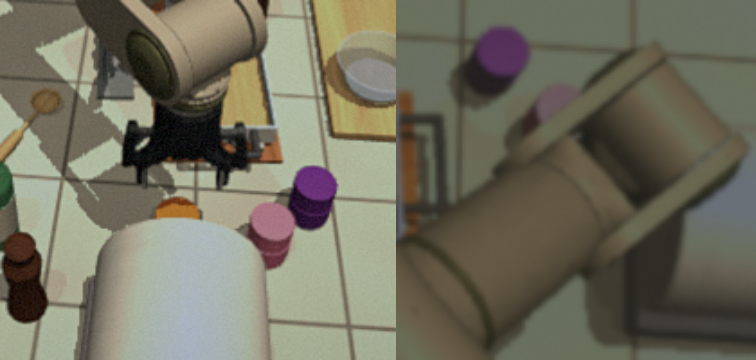

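The gripper is over the second jar (left pane: lid at (178,208), fingers at (140,175) and (222,178)). The pink jar at (270,235) and the bread box at (175,300) look clear, so I'll go down in two stages.

>>> move_arm --series "0.1 0 3 0 1; 0.1 0 5.5 0 1; 0.1 0 7.5 0 1; 0.1 0 7.5 0 1"

```text
time_s: 20.4
position: [0.5461, -0.4337, 0.0536]
tool_rot: [[-0.06, 0.998, -0.002], [0.998, 0.06, 0.002], [0.002, -0.001, -1.0]]
ft_force: [-0.5, -0.5, -0.0]
grip_width: 0.085
gripper_force: 0.0
```

>>> move_arm --series "0 0 2.2 0 1; 0 0 2.3 0 1; 0 0 2.3 0 -1; 0 0 2.3 0 -1; 0 0 2.3 0 -1; 0 0 2.3 0 -1; 0 0 2.1 0 -1" --force 60

```text
time_s: 21.28
position: [0.5462, -0.4346, 0.0337]
tool_rot: [[-0.059, 0.998, 0.0], [0.998, 0.059, -0.0], [-0.0, 0.0, -1.0]]
ft_force: [-0.1, -0.3, -1.9]
grip_width: 0.0571
gripper_force: 63.9
```

>>> move_arm --series "0 0 -3 0 -1; 0 0 -7 0 -1; 2 0.5 -9 0 -1; 6 2 -9 0 -1; 10 3.5 -9 0 -1; 14 5 -9 0 -1; 18 6.3 -9 0 -1; 21 6.7 -9 0 -1" --force 70

```text
time_s: 22.28
position: [0.6005, -0.2175, 0.1225]
tool_rot: [[-0.061, 0.998, -0.001], [0.998, 0.061, 0.001], [0.001, -0.001, -1.0]]
ft_force: [-0.3, 0.5, -2.3]
grip_width: 0.0565
gripper_force: 74.8
```

```bash
python3 - <<'E'
from h import *
s=observe();print(s["position"],s["grip_width"],s["gripper_force"],s["ft_force"],rows([.6,-.2115,.065]))
look(("jar1","tray_floor"))
E
```

```text
[ 0.6005 -0.2175  0.1225] 0.05645023110267999 74.81440901756287 [-0.2928  0.5011 -2.3187] [ 0.5934 -0.008   5.7537]
jar1 scene [([0.735, -0.367, 0.001], 0.82), ([0.667, -0.43, -0.005], 0.81), ([0.186, -0.344, -0.001], 0.68), ([0.597, -0.215, 0.088], 0.64), ([0.598, -0.132, 0.025], 0.44)]
jar1 top [([0.183, -0.349, 0.001], 0.76), ([0.728, -0.365, -0.0], 0.71), ([0.671, -0.436, 0.002], 0.57), ([0.295, 0.374, 0.0], 0.47)]
tray_floor scene [([0.596, -0.151, 0.02], 0.64), ([0.411, 0.149, 0.001], 0.43)]
tray_floor top []
```

>>> move_arm --series "0.5 0 2 0 -1; 0.5 0 4 0 -1; 0.5 0 5.5 0 -1; 0.5 0 6.2 0 -1; 0.5 0 6.2 0 0.3; 0.5 0 6.2 0 0.8; 0.5 0 6.2 0 1; 0.5 0 6.2 0 1"

```text
time_s: 23.58
position: [0.6005, -0.2161, 0.0618]
tool_rot: [[-0.059, 0.998, 0.001], [0.998, 0.059, -0.0], [-0.001, 0.001, -1.0]]
ft_force: [0.4, 0.4, 0.6]
grip_width: 0.0852
gripper_force: 0.0
```

>>> move_arm --series "0 0 -3 0 1; 0 0 -8 0 1; 0 0 -13 0 1; 0 0 -18 0 0.5"

```text
time_s: 24.08
position: [0.6001, -0.2159, 0.2433]
tool_rot: [[-0.059, 0.998, 0.0], [0.998, 0.059, -0.0], [-0.0, 0.0, -1.0]]
ft_force: [0.5, -0.5, -0.4]
grip_width: 0.0703
gripper_force: 0.0
```

```bash
python3 - <<'E'
from h import *
s=observe();print(s["position"],s["grip_width"],rows([.432,-.018,.24]))
ims=look(("jar1","tray_floor","brake_grip","release_top","tray_handle"))
cv2.imwrite("pics/s8.png",np.hstack([cv2.resize(ims["scene"]["pixels"][100:400,180:460],None,fx=1.33,fy=1.33),cv2.resize(ims["top"]["pixels"][100:400,200:500],None,fx=1.33,fy=1.33)]))
E
```

```text
[ 0.6001 -0.2159  0.2433] 0.07030197049993267 [ 20.7472 -15.6138   0.3197]
jar1 scene [([0.598, -0.131, 0.025], 0.91), ([0.737, -0.369, 0.003], 0.85), ([0.188, -0.346, 0.002], 0.84), ([0.598, -0.216, 0.024], 0.7)]
jar1 top [([0.67, -0.435, -0.001], 0.84), ([0.729, -0.366, -0.0], 0.82), ([0.186, -0.347, -0.001], 0.68), ([0.585, -0.008, -0.002], 0.61)]
tray_floor scene [([0.596, -0.15, 0.024], 0.63)]
tray_floor top [([0.61, -0.31, 0.047], 0.5)]
brake_grip scene [([0.443, -0.213, 0.172], 0.55)]
brake_grip top [([0.445, -0.212, 0.179], 0.54)]
release_top scene [([0.425, -0.021, 0.102], 0.53)]
release_top top []
tray_handle scene [([0.608, -0.314, 0.045], 0.71)]
tray_handle top [([0.611, -0.308, 0.044], 0.61)]
```

View pics/s8.png

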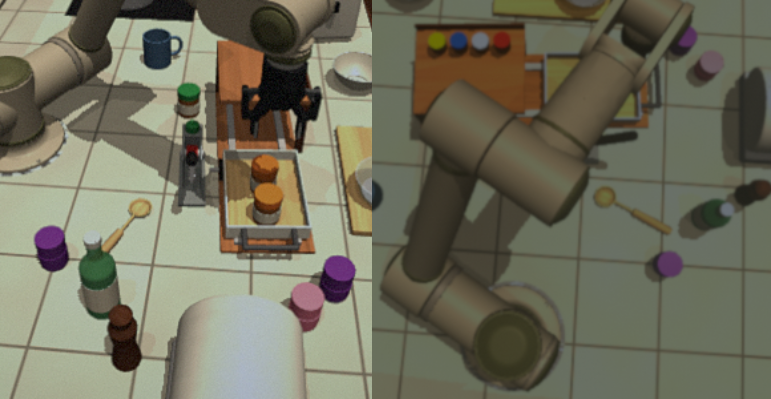

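Both orange jars stand in the tray, at left pane (265,170) and (267,205), and no other orange lid shows. The lever is still up. Next is the green button at left pane (192,127).

>>> move_arm --series "4 -3 0 0 -1; 8 -6 0 0 -1; 12 -9 0 0 -1; 16 -12 0 0 -1; 20 -15 0 0 -1; 20.7 -15.6 0 0 -1; 20.7 -15.6 6 0 -1; 20.7 -15.6 11 0 -1"

```text
time_s: 25.68
position: [0.4328, -0.019, 0.13]
tool_rot: [[-0.059, 0.998, 0.001], [0.998, 0.059, -0.001], [-0.001, 0.001, -1.0]]
ft_force: [1.3, -0.0, -1.1]
grip_width: -0.0005
gripper_force: 0.0
```

```bash
python3 - <<'E'
from h import *
s=observe();print(s["position"],s["grip_width"],rows([.432,-.019,.104]))
ims=look(("release_top",),.3)
for i in ims.values(): print(proj(i,s["position"]),proj(i,[.432,-.019,.104]))
cv2.imwrite("pics/s9.png",cv2.resize(ims["scene"]["pixels"][120:260,250:400],None,fx=4,fy=4))
E
```

```text
[ 0.4328 -0.019   0.13  ] -0.0005134424724183881 [ 0.0085 -0.0802  2.6002]
release_top scene [([0.426, -0.022, 0.102], 0.63)]
release_top top []
[[325.338  186.1181]] [[325.0351 192.8287]]
[[320.3977 206.0979]] [[320.4716 208.0371]]
```

View pics/s9.png

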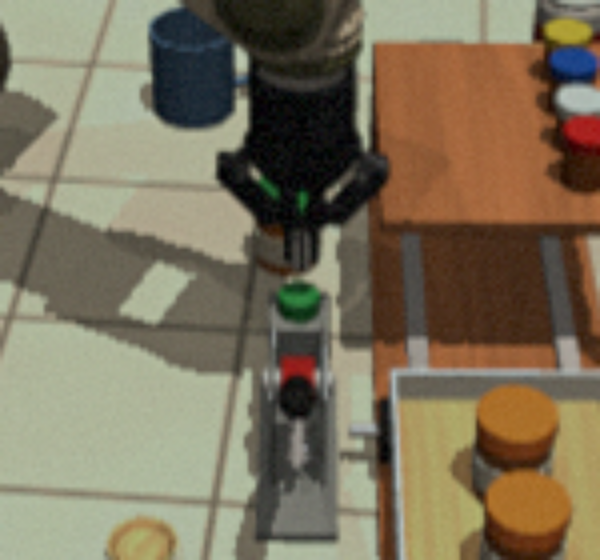

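The closed fingertips at crop px (300,265) are right above the green button at (299,300).

>>> move_arm --series "0 0 2 0 -1; 0 0 3 0 -1; 0 0 3.5 0 -1; 0 0 3.7 0 -1; 0 0 3.7 0 -1"

```text
time_s: 26.5
position: [0.4332, -0.019, 0.095]
tool_rot: [[-0.059, 0.998, 0.002], [0.998, 0.059, -0.001], [-0.001, 0.002, -1.0]]
ft_force: [2.0, -1.0, 3.9]
grip_width: -0.0002
gripper_force: 2.1
```

```bash
python3 - <<'E'
from h import *
look(("brake_grip",))
E
```

```text
brake_grip scene [([0.446, -0.246, 0.081], 0.56)]
brake_grip top [([0.446, -0.245, 0.087], 0.8)]
```

The lever has dropped: its grip is back at z ≈ 0.085. Next is behind the handle, to push the tray home.

>>> move_arm --series "0 0 -5 0 -1; 0 0 -11 0 -1; -5.3 2.5 -12 0 -1; -10.6 5 -12 0 -1; -15.9 7.5 -12 0 -1; -21.2 10 -12 0 -1; -26.5 12.5 -12 0 -1; -31.5 15 -12 0 -1"

```text
time_s: 27.7
position: [0.6008, -0.3254, 0.2133]
tool_rot: [[-0.059, 0.998, -0.002], [0.998, 0.059, 0.002], [0.002, -0.002, -1.0]]
ft_force: [1.4, 0.8, 0.4]
grip_width: -0.0001
gripper_force: 0.0
```

```bash
python3 - <<'E'
from h import *
s=observe();print(s["position"],rows([.61,-.344,.036]))
look(("tray_handle","brake_grip","jar1","release_top"))
E
```

```text
[ 0.6008 -0.3254  0.2133] [-1.9447  0.8456 17.7276]
tray_handle scene [([0.607, -0.312, 0.042], 0.95)]
tray_handle top []
brake_grip scene [([0.449, -0.246, 0.081], 0.81)]
brake_grip top [([0.444, -0.246, 0.086], 0.61)]
jar1 scene [([0.6, -0.214, 0.023], 0.89), ([0.736, -0.371, 0.003], 0.86), ([0.184, -0.343, 0.002], 0.71), ([0.434, -0.098, 0.086], 0.71), ([0.447, -0.246, 0.08], 0.7), ([0.668, -0.434, 0.001], 0.64), ([0.596, -0.131, 0.024], 0.58)]
jar1 top [([0.597, -0.132, 0.027], 0.73), ([0.184, -0.343, -0.001], 0.65), ([0.729, -0.368, -0.001], 0.5), ([0.673, -0.436, 0.001], 0.49), ([0.602, -0.216, 0.02], 0.46), ([0.598, -0.15, 0.025], 0.45)]
release_top scene [([0.583, 0.012, 0.146], 0.53), ([0.427, -0.022, 0.102], 0.52)]
release_top top []
```

>>> move_arm --series "-2.2 0.8 0 0 -1; -2.2 0.8 5 0 -1; -2.2 0.8 10 0 -1; -2.2 0.8 14 0 -1; -2.2 0.8 17 0 -1; -2.2 0.8 17.7 0 -1; -1.5 0.8 17.7 0 -1; -1 0.8 17.7 0 -1"

```text
time_s: 29.2
position: [0.6099, -0.3334, 0.0392]
tool_rot: [[-0.059, 0.998, 0.002], [0.998, 0.059, -0.002], [-0.002, 0.002, -1.0]]
ft_force: [0.5, 0.3, -0.1]
grip_width: -0.0002
gripper_force: 0.0
```

>>> move_arm --series "0.3 0 0.3 0 -1; 0.7 0 0.3 0 -1; 1.2 0 0.3 0 -1; 1.9 0 0.3 0 -1; 2.7 0 0.3 0 -1; 3.6 0 0.3 0 -1; 4.6 0 0.3 0 -1; 5.6 0 0.3 0 -1"

```text
time_s: 30.2
position: [0.6059, -0.277, 0.0343]
tool_rot: [[-0.059, 0.998, -0.0], [0.998, 0.059, 0.0], [0.0, -0.0, -1.0]]
ft_force: [-1.1, -2.8, -0.2]
grip_width: 0.0002
gripper_force: 1.0
```

```bash
python3 - <<'E'
from h import *
s=observe();print(s["position"],s["ft_force"])
look(("tray_handle","jar1","tray_floor"))
E
```

```text
[ 0.6059 -0.277   0.0343] [-1.0855 -2.8451 -0.1543]
tray_handle scene [([0.604, -0.264, 0.045], 0.63)]
tray_handle top []
jar1 scene [([0.732, -0.37, 0.003], 0.7), ([0.663, -0.437, -0.001], 0.68), ([0.183, -0.342, 0.001], 0.56)]
jar1 top [([0.183, -0.344, 0.002], 0.92), ([0.598, -0.163, 0.02], 0.63), ([0.672, -0.435, -0.0], 0.58), ([0.591, -0.077, 0.023], 0.55), ([0.731, -0.368, -0.001], 0.45)]
tray_floor scene [([0.594, -0.101, 0.024], 0.86), ([0.582, -0.009, 0.0], 0.7)]
tray_floor top [([0.594, -0.099, 0.026], 0.94)]
```

>>> move_arm --series "1 0 -0.1 0 -1; 2.2 0 -0.1 0 -1; 3.4 0 -0.1 0 -1; 4.6 0 -0.1 0 -1; 5.8 0 -0.1 0 -1; 7 0 -0.1 0 -1; 8.2 0 -0.1 0 -1; 9.2 0 -0.1 0 -1"

```text
time_s: 31.6
position: [0.6005, -0.1851, 0.0354]
tool_rot: [[-0.059, 0.998, 0.0], [0.998, 0.059, 0.0], [0.0, 0.0, -1.0]]
ft_force: [-1.8, -2.7, 0.0]
grip_width: -0.0002
gripper_force: 1.0
```

```bash
python3 - <<'E'
from h import *
s=observe();print(s["position"],s["ft_force"])
ims=look(("jar1","tray_floor"))
cv2.imwrite("pics/s10.png",cv2.resize(ims["scene"]["pixels"][80:300,240:460],None,fx=2.7,fy=2.7))
E
```

```text
[ 0.6005 -0.1851  0.0354] [-1.7745 -2.6579  0.0311]
jar1 scene [([0.664, -0.439, -0.001], 0.84), ([0.734, -0.371, -0.001], 0.78), ([0.188, -0.345, -0.0], 0.59), ([0.584, -0.009, 0.022], 0.55), ([0.588, 0.008, 0.027], 0.45), ([0.59, -0.075, 0.024], 0.41)]
jar1 top [([0.67, -0.433, -0.002], 0.91), ([0.728, -0.368, -0.005], 0.85), ([0.183, -0.344, -0.001], 0.81), ([0.585, -0.072, 0.02], 0.56), ([0.587, 0.01, 0.025], 0.5)]
tray_floor scene [([0.586, -0.01, 0.023], 0.84), ([0.3, -0.437, -0.002], 0.55)]
tray_floor top [([0.59, -0.006, 0.025], 0.74)]
```

View pics/s10.png

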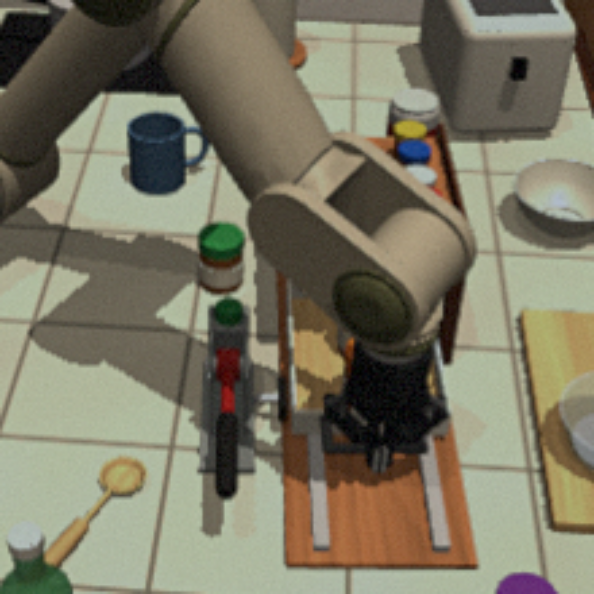

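The tray is more than half way home with the jars upright inside, seen behind the gripper at crop px (350,350). The lever is down at (228,450), and the wrist stands above and in front of the shelf.

>>> move_arm --series "1 0 -0.1 0 -1; 2 0 -0.1 0 -1; 3 0 -0.1 0 -1; 4 0 -0.1 0 -1; 5 0 -0.1 0 -1; 6 0 -0.1 0 -1; 7 0 -0.1 0 -1"

```text
time_s: 32.78
position: [0.5964, -0.1154, 0.0364]
tool_rot: [[-0.059, 0.998, 0.0], [0.998, 0.059, -0.0], [-0.0, 0.0, -1.0]]
ft_force: [-1.8, -1.8, 1.5]
grip_width: -0.0001
gripper_force: 1.0
```

>>> move_arm --series "0.6 0 0 0 -1; 1.1 0 0 0 -1; 1.6 0 0 0 -1; 2 0 0 0 -1; 2 0 0 0 -1"

```text
time_s: 33.4
position: [0.5953, -0.0957, 0.0363]
tool_rot: [[-0.059, 0.998, 0.0], [0.998, 0.059, 0.0], [0.0, 0.0, -1.0]]
ft_force: [0.1, -0.1, 0.4]
grip_width: -0.0004
gripper_force: 0.0
```

```bash
python3 - <<'E'
from h import *
s=observe();print(s["position"],s["ft_force"])
look(("tray_floor","tray_handle"))
E
```

```text
[ 0.5953 -0.0957  0.0363] [ 0.1076 -0.0527  0.4063]
tray_floor scene [([0.579, 0.082, 0.022], 0.79)]
tray_floor top []
tray_handle scene [([0.589, -0.08, 0.047], 0.81)]
tray_handle top []
```

>>> move_arm --series "0.2 0 0 0 -1; 0.4 0 0 0 -1; 0.6 0 0 0 -1; 0.7 0 0 0 -1; 0.7 0 0 0 -1"

```text
time_s: 34.33
position: [0.5948, -0.089, 0.0363]
tool_rot: [[-0.059, 0.998, -0.0], [0.998, 0.059, 0.0], [0.0, -0.0, -1.0]]
ft_force: [-0.2, -1.2, -0.0]
grip_width: -0.0002
gripper_force: 0.2
```

>>> move_arm --series "0.1 0 0 0 -1; 0.2 0 0 0 -1; 0.3 0 0 0 -1; 0.4 0 0 0 -1; 0.4 0 0 0 -1"

```text
time_s: 34.95
position: [0.5947, -0.087, 0.0364]
tool_rot: [[-0.059, 0.998, 0.0], [0.998, 0.059, -0.003], [-0.003, 0.0, -1.0]]
ft_force: [-1.5, -10.3, -1.3]
grip_width: 0.0001
gripper_force: 5.3
```

The force rose to 10 N, so the tray is on its home stop. I'll back off and check.

>>> move_arm --series "-1 0 0 0 -1; -4 0 0 0 -1; -8 0 0 0 -1; -12 0 -2 0 -1; -15 0 -7 0 -1; -15 0 -12 0 -1; -15 0 -17 0 -1; -15 0 -18 0 -1"

```text
time_s: 35.95
position: [0.6043, -0.2353, 0.2202]
tool_rot: [[-0.059, 0.998, 0.006], [0.998, 0.059, -0.003], [-0.003, 0.006, -1.0]]
ft_force: [0.3, -0.3, -0.6]
grip_width: 0.0001
gripper_force: 0.0
```

```bash
python3 - <<'E'
from h import *
s=observe();print(s["position"],s["ft_force"],np.abs(s["qvel"]).max())
ims=look(("tray_floor","tray_handle","jar1","brake_grip","release_top","green_jar","mug"))
cv2.imwrite("pics/s11.png",cv2.resize(ims["scene"]["pixels"][80:400,180:500],None,fx=1.8,fy=1.8))
E
```

```text
[ 0.6043 -0.2353  0.2202] [ 0.301  -0.2833 -0.5812] 8.895093309038032
tray_floor scene [([0.578, 0.089, 0.022], 0.76)]
tray_floor top []
tray_handle scene [([0.591, -0.072, 0.044], 0.71)]
tray_handle top [([0.592, -0.072, 0.044], 0.76)]
jar1 scene [([0.735, -0.368, 0.001], 0.82), ([0.579, 0.104, 0.023], 0.64), ([0.186, -0.348, 0.005], 0.61), ([0.668, -0.434, -0.001], 0.58), ([0.581, 0.022, 0.024], 0.53)]
jar1 top [([0.188, -0.347, -0.001], 0.87), ([0.671, -0.434, -0.001], 0.6), ([0.584, 0.021, 0.021], 0.44)]
brake_grip scene [([0.442, -0.247, 0.081], 0.64)]
brake_grip top [([0.446, -0.246, 0.086], 0.68)]
release_top scene [([0.427, -0.02, 0.107], 0.53)]
release_top top [([0.583, 0.023, 0.019], 0.63)]
green_jar scene [([0.41, 0.145, 0.001], 0.68)]
green_jar top []
mug scene [([0.296, 0.371, 0.001], 0.92)]
mug top [([0.295, 0.375, -0.001], 0.98)]
```

View pics/s11.png

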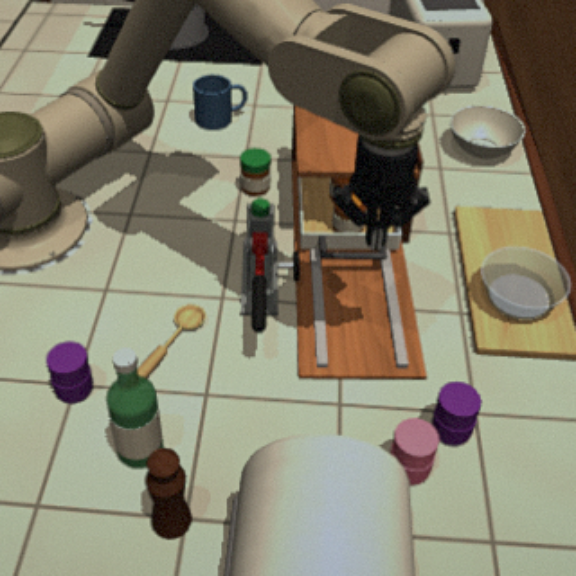

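The tray is home, with its handle at crop px (350,250) and measured y of −0.072 as expected. Both jars are upright inside, the lever is down at (260,290), the button is out, and the other things haven't moved.

>>> move_arm --series "0 0 0 0 -1; 0 0 0 0 -1; 0 0 0 0 -1"

```text
time_s: 37.12
position: [0.6034, -0.2349, 0.2164]
tool_rot: [[-0.059, 0.998, 0.0], [0.998, 0.059, -0.0], [-0.0, 0.0, -1.0]]
ft_force: [-0.1, -0.2, 0.7]
grip_width: -0.0001
gripper_force: 0.0
```

```bash
python3 -c "
from rig import order
print(order.close_job())"
```

```text
the job is handed in; nothing more can be done
None
```

I handed the job in at about 37 s with the tray home on its stop, the only two orange-lidded jars I found upright in it, the lever down, and the green jar and mug measured in place; the hand-in returned no verdict.

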